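# Find the mosaic tin that rattles and hold it out

## Robot

A 6-joint arm with a two-finger parallel gripper is mounted at the origin on the work surface. World frame = base frame: x ahead of the robot, y to its left, z up, the work surface at z = 0. Lengths are in mm, angles in rad, forces in N, time in s.
With the tool pointing down it reaches from about 325 to 875 mm from the base axis. Payload 4.4 kg.
Tool frame: the origin (TCP) lies on the centre line of the jaws, within the pads' length; the fingertips stand ahead of it and the grasp point (between the pads) lies 6 mm ahead of it (ctrl.tcp_to_tips is the z of the fingertips in the tool frame, in mm); z points along the fingers, y is the line along which they close (so a half turn about z gives the same grasp; the last joint's range is limited). The gripper opens to 85 mm and grips with 20 to 120 N. Pads are 22 mm wide; open, the fingers measure 114 mm over their backs; the gripper's body (76 mm by 85 mm) begins 54 mm behind the grasp point. The pads swing forward as they close: fully open they stand 13 mm farther back than shut.
Start: joints at [-1.419, 0.207, 1.542, -0, 1.393, -0.15], TCP at [171.449, -548.847, 256.282] pointing down, gripper open.
Joint ranges: [-2.73, 2.73], [-0.86, 2.22], [0.23, 2.46], [-1.11, 4.25], [0.08, 2.63], [-2.82, 2.82]. Speed limits (rad/s): [2.79, 2.79, 3.14, 3.14, 3.14, 3.14].

## Interface

Orientations are given as a 3x3 rotation matrix whose columns are the frame's x, y, z axes.
In Python, from plant import ctrl, sensors, optics gives the robot as it stands. Calls block until the motion is done:
- ctrl.move_ptp(position, orientation): joint-space move of the TCP to a pose.
- ctrl.move_l(position, rot=None, vel=150, threshold=None): straight line of the TCP; rot=None keeps the orientation; vel is the mean speed in mm/s. With threshold (N) it stops when the force on the tool has changed by that much, and returns True; else False.
- ctrl.set_joints(angles): joint-space move.
- ctrl.gripper_to(opening, force=None): finger opening in mm; force is the grip in N (None keeps the last); returns when the fingers have stopped.
- ctrl.hold(seconds).
- ctrl.solve_ik(position, orientation): joint angles nearest the present ones, or None.
- sensors.read_state(): the state.
- optics.grab_frame(name): name is "scene" or "top" or "wrist"; returns (picture, depth): 400x640x3 uint8, red, green, blue; 400x640 float32, mm along the optical axis (not along the pixel's ray), 0 where there is no reading.
- optics.camera_params(name): a dict with "mtx" (3x3 intrinsics, pixels), "k1" (the pictures are not rectified: a ray, as slopes to the right and down, at radius r is drawn at 1 + k1 r^2 times it, then the intrinsics apply), "R" (3x3) and "t" (3): a world point X has camera coordinates R X + t; the wrist camera has in their place "T_tool_cam" (4x4, takes a point from camera to tool coordinates, whose origin is the TCP and whose axes are the flange's). Camera axes: x right, y down, z forward; pixel columns grow to the right and rows downward; lengths in mm; the calibration is good to about 2 mm. A picture is of the moment at which its call begins: read the wrist's pose just before it. camera_params takes no time and is no camera call.
A pose or a line that the arm cannot do raises ctrl.MotionError and nothing moves.
- ctrl.finish_job(): hands the job in; it is judged then, once.
The state is a dict: "t": time; "q": joint angles; "qvel": joint speeds; "tau": joint torques, N m; "eef_pos": TCP position; "eef_rot": TCP orientation; "force": force on the tool from outside, world axes, zero at the start; "wrist_torque": the same for the moment, N m; "grip_width": finger opening in mm; "grasp_force": force on a finger pad.
Only numpy, scipy, OpenCV 4.12 (cv2) and the standard library are available. Lean on these libraries where they do the work, as an engineer would, in place of code of your own. Each camera call takes 0.05 s, during which the arm holds its last target. There are 200 camera calls.

## Task

One of the three closed tins has the loose glass ball for the middle of the mosaic in it: going from left to right as seen from the robot, lift each tin clear of the table, shake it briskly to and fro a few times to feel whether it rattles, and set it back lid up where it stood before lifting the next. Then hold the one that rattles out to the person across the table, level, lid up and still, a hand's breadth (about 10 cm) above the middle of the mosaic panel, with the two quiet tins standing in their places (the right tin may go straight there if it is the one). Finish while holding it there: do not set it down or let go, drop nothing, and leave everything else on the table as it is.

Things in the scene. Friction and masses are not known exactly. Their poses are not given: they have to be found in the camera images.
- tin_left: the left (+y) of three outwardly identical closed tinplate tins with slip lids standing in a row, 140 (own x) x 62 (own y) x 60 (z) mm, 0.28 to 0.35 kg with contents; origin at the centre of its underside, z out of the lid; its long axis points away from the robot within 0.3 rad: grip it across its 62 mm width. In one of the three a 46 mm, 127 g glass ball rolls loose
- tin_middle: the middle of three outwardly identical closed tinplate tins with slip lids standing in a row, 140 (own x) x 62 (own y) x 60 (z) mm, 0.28 to 0.35 kg with contents; origin at the centre of its underside, z out of the lid; its long axis points away from the robot within 0.3 rad: grip it across its 62 mm width. Inside each tin is a space 130 x 52 x 50 mm; two hold an equally heavy rubber block that stays put
- tin_right: the right (-y) of three outwardly identical closed tinplate tins with slip lids standing in a row, 140 (own x) x 62 (own y) x 60 (z) mm, 0.28 to 0.35 kg with contents; origin at the centre of its underside, z out of the lid; its long axis points away from the robot within 0.3 rad: grip it across its 62 mm width. Any of the three may hold the ball
- panel_mid (a point): the middle of the upper face of the mosaic panel, a fixed plywood board of 180 (x) x 300 (y) x 8 mm lying on the table beyond the row of tins, a pencilled oval on it with glass nuggets (up to 7 mm high) glued along one flank; its z is up
- glue: bystander: white glue bottle, 52 mm across, 150 mm high, beyond the left tin; origin at the centre of its underside
- jar: bystander: amber glass jar, 70 mm across, 90 mm high, beyond the right tin; origin at the centre of its underside
- nippers: bystander: wheeled tile nippers lying flat, about 170 x 65 x 18 mm, left of the panel; origin near the middle at table height
- dish: bystander: small white dish, 52 mm across, 30 mm high, between the left and middle tins on the panel's side; origin at the centre of its underside
- paste_pot: bystander: small lidded pot, 44 mm across, 40 mm high, between the middle and right tins on the panel's side; origin at the centre of its underside
- tile: bystander: loose ceramic tile 23 x 23 x 8 mm, just right of the right tin; origin at the centre of its underside
- spreader: bystander: wooden-handled spreader 170 mm long lying right of the panel; origin near its middle, at table height
Things that resemble listed ones, but are neither listed nor needed, are in the scene too. Leave any green look-alike of the tin_right alone. Leave any turquoise look-alike of the tin_middle alone.

How it is judged (in metres and radians):
On the way, in this order (a step that is already met when the one before it is completed fails the run):
1. the left tin, held over 3 cm clear of the table while the other two stand in their places, is moved briskly (height (world z) of tin_left above 0.03 m and contact force between the fingers and tin_left above 0.2 N and (linear speed of tin_left above 0.15 m/s or angular speed of tin_left above 0.8 rad/s) and distance of each of tin_middle, tin_right from where it was at the start of the episode below 0.045 m and angle between each of tin_middle, tin_right's own z axis and vertical below 0.1 rad and height (world z) of each of tin_middle, tin_right below 0.006 m).
2. the left tin, held clear, comes to a turning point (height (world z) of tin_left above 0.03 m and contact force between the fingers and tin_left above 0.2 N and linear speed of tin_left below 0.08 m/s and angular speed of tin_left below 0.4 rad/s and distance of each of tin_middle, tin_right from where it was at the start of the episode below 0.045 m and angle between each of tin_middle, tin_right's own z axis and vertical below 0.1 rad and height (world z) of each of tin_middle, tin_right below 0.006 m).
3. the left tin, held clear, moves briskly again: it has been shaken to and fro (all of step 1).
4. the middle tin, held over 3 cm clear of the table while the other two stand in their places, is moved briskly (height (world z) of tin_middle above 0.03 m and contact force between the fingers and tin_middle above 0.2 N and (linear speed of tin_middle above 0.15 m/s or angular speed of tin_middle above 0.8 rad/s) and distance of each of tin_left, tin_right from where it was at the start of the episode below 0.045 m and angle between each of tin_left, tin_right's own z axis and vertical below 0.1 rad and height (world z) of each of tin_left, tin_right below 0.006 m).
5. the middle tin, held clear, comes to a turning point (height (world z) of tin_middle above 0.03 m and contact force between the fingers and tin_middle above 0.2 N and linear speed of tin_middle below 0.08 m/s and angular speed of tin_middle below 0.4 rad/s and distance of each of tin_left, tin_right from where it was at the start of the episode below 0.045 m and angle between each of tin_left, tin_right's own z axis and vertical below 0.1 rad and height (world z) of each of tin_left, tin_right below 0.006 m).
6. the middle tin, held clear, moves briskly again: it has been shaken to and fro (all of step 4).
7. the right tin, held over 3 cm clear of the table while the other two stand in their places, is moved briskly (height (world z) of tin_right above 0.03 m and contact force between the fingers and tin_right above 0.2 N and (linear speed of tin_right above 0.15 m/s or angular speed of tin_right above 0.8 rad/s) and distance of each of tin_left, tin_middle from where it was at the start of the episode below 0.045 m and angle between each of tin_left, tin_middle's own z axis and vertical below 0.1 rad and height (world z) of each of tin_left, tin_middle below 0.006 m).
8. the right tin, held clear, comes to a turning point (height (world z) of tin_right above 0.03 m and contact force between the fingers and tin_right above 0.2 N and linear speed of tin_right below 0.08 m/s and angular speed of tin_right below 0.4 rad/s and distance of each of tin_left, tin_middle from where it was at the start of the episode below 0.045 m and angle between each of tin_left, tin_middle's own z axis and vertical below 0.1 rad and height (world z) of each of tin_left, tin_middle below 0.006 m).
9. the right tin, held clear, moves briskly again: it has been shaken to and fro (all of step 7).
At the end, for the whole second after the job is handed in: The tin with the ball is held in the fingers, centre within 6 cm of the panel's middle, underside 5 to 18 cm above the panel, level within 0.2 rad, still; the other two stand lid up on the table within 4.5 cm of where they stood, at rest, untouched (((distance between ball and tin_left below 0.09 m and horizontal distance between tin_left and panel_mid below 0.06 m and z of tin_left in the frame of panel_mid between 0.05 and 0.18 m and angle between tin_left's own z axis and vertical below 0.2 rad and linear speed of tin_left below 0.04 m/s and contact force between the fingers and tin_left above 0.5 N and distance of each of tin_middle, tin_right from where it was at the start of the episode below 0.045 m and angle between each of tin_middle, tin_right's own z axis and vertical below 0.1 rad and height (world z) of each of tin_middle, tin_right below 0.006 m and linear speed of each of tin_middle, tin_right below 0.02 m/s and contact force between the fingers and tin_middle below 0.05 N and contact force between the fingers and tin_right below 0.05 N) or (distance between ball and tin_middle below 0.09 m and horizontal distance between tin_middle and panel_mid below 0.06 m and z of tin_middle in the frame of panel_mid between 0.05 and 0.18 m and angle between tin_middle's own z axis and vertical below 0.2 rad and linear speed of tin_middle below 0.04 m/s and contact force between the fingers and tin_middle above 0.5 N and distance of each of tin_left, tin_right from where it was at the start of the episode below 0.045 m and angle between each of tin_left, tin_right's own z axis and vertical below 0.1 rad and height (world z) of each of tin_left, tin_right below 0.006 m and linear speed of each of tin_left, tin_right below 0.02 m/s and contact force between the fingers and tin_left below 0.05 N and contact force between the fingers and tin_right below 0.05 N) or (distance between ball and tin_right below 0.09 m and horizontal distance between tin_right and panel_mid below 0.06 m and z of tin_right in the frame of panel_mid between 0.05 and 0.18 m and angle between tin_right's own z axis and vertical below 0.2 rad and linear speed of tin_right below 0.04 m/s and contact force between the fingers and tin_right above 0.5 N and distance of each of tin_left, tin_middle from where it was at the start of the episode below 0.045 m and angle between each of tin_left, tin_middle's own z axis and vertical below 0.1 rad and height (world z) of each of tin_left, tin_middle below 0.006 m and linear speed of each of tin_left, tin_middle below 0.02 m/s and contact force between the fingers and tin_left below 0.05 N and contact force between the fingers and tin_middle below 0.05 N))); the arm keeps its last pose, push and grip.
It fails at once if a bystander is shifted more than 3 cm or knocked over (distance of any of glue, jar, nippers, dish, paste_pot, tile, spreader from where it was at the start of the episode above 0.03 m or angle between any of glue, jar, nippers, dish, paste_pot, tile, spreader's own z axis and vertical above 0.6 rad).
It fails at once if a tin is dropped or thrown (it moves faster than 0.5 m/s out of the fingers) ((contact force between the fingers and tin_left below 0.02 N and linear speed of tin_left above 0.5 m/s) or (contact force between the fingers and tin_middle below 0.02 N and linear speed of tin_middle above 0.5 m/s) or (contact force between the fingers and tin_right below 0.02 N and linear speed of tin_right above 0.5 m/s)).
It also fails if it takes over 72 s, if anything falls off the work surface, if the arm or the gripper's body presses on something with over 40 N, if the wrist force passes 120 N, or if a joint passes its speed limit or range.

## Working session

There is one attempt and no reset: what is moved stays moved. The work goes in short steps, each a Python script; the robot and the scene stay as the last script left them, time stands still between calls to the robot, and variables do not carry over. Pictures are saved under pics/ and viewed, at most 10 in all, crops included, and the job is handed in when it is done.

```bash
ls; mkdir -p pics; python3 - <<'E'
from plant import ctrl, sensors, optics
import cv2,numpy as np
for n in("top","scene"):
    p,d=optics.grab_frame(n); cv2.imwrite(f"pics/{n}0.png",p[:,:,::-1]); np.savez(f"{n}0.npz",p=p,d=d)
    c=optics.camera_params(n); print(n,{k:np.round(v,3).tolist() for k,v in c.items()})
s=sensors.read_state(); print(s['t'],s['grip_width'],s['eef_rot'],ctrl.tcp_to_tips)
E
```

```text
pics
top {'mtx': [[399.711, 0.0, 320.549], [0.0, 399.711, 196.3], [0.0, 0.0, 1.0]], 'k1': -0.033, 'R': [[-0.006, -1.0, -0.011], [-0.987, 0.008, -0.163], [0.164, 0.01, -0.986]], 't': [29.681, 477.171, 1048.19]}
scene {'mtx': [[374.499, 0.0, 318.993], [0.0, 374.499, 201.474], [0.0, 0.0, 1.0]], 'k1': -0.035, 'R': [[0.227, 0.974, -0.004], [0.695, -0.165, -0.7], [-0.682, 0.156, -0.715]], 't': [-115.298, -296.165, 1330.154]}
0.1 85.08495995452054 [[ 9.54510644e-01  2.98176670e-01 -3.21470559e-04]
 [ 2.98176669e-01 -9.54508370e-01  2.10839703e-03]
 [ 3.21828464e-04 -2.10834243e-03 -9.99997726e-01]] 25.0
```

View pics/top0.png

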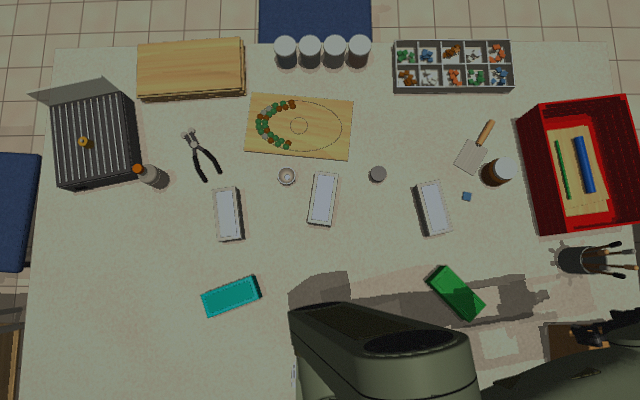

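View pics/scene0.png

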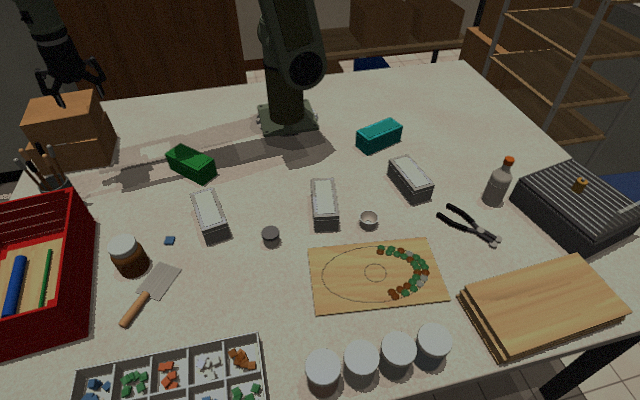

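In the top view, the three silver/white-lidded tins stand in a row at (228,213), (322,198) and (433,208). The look-alikes are a turquoise tin at (231,296) and a green tin at (456,292). The silver ones fit the description: tinplate, in a row, long axis pointing away from the robot. The panel's middle is at about (299,126). I'll measure these and check them in an enlarged crop.

```bash
cat > h.py <<'E'
import numpy as np, cv2
from plant import ctrl, sensors, optics
def cloud(n,d):
    c=optics.camera_params(n); v,u=np.mgrid[0:d.shape[0],0:d.shape[1]]
    pts=np.stack([u,v],-1).reshape(-1,1,2).astype(np.float64)
    r=cv2.undistortPoints(pts,c['mtx'],np.array([c['k1'],0,0,0.])).reshape(d.shape+(2,))
    P=np.dstack([r,np.ones(d.shape)])*d[...,None]
    return (P-c['t'])@c['R']          # R^T(P-t)
def box_fit(W,seed,zlo,zhi,rad):
    """rectangle of the points at heights zlo..zhi in the component at a seed pixel"""
    m=((W[...,2]>zlo)&(W[...,2]<zhi)).astype(np.uint8)
    _,l=cv2.connectedComponents(m,connectivity=4)
    k=l[seed[1],seed[0]]; P=W[(l==k)&(m>0)]
    P=P[np.hypot(*(P[:,:2]-W[seed[1],seed[0],:2]).T)<rad]
    (cx,cy),(w,h),a=cv2.minAreaRect(P[:,:2].astype(np.float32)); a=np.radians(a)
    if h>w: w,h,a=h,w,a+np.pi/2
    a=(a+np.pi/2)%np.pi-np.pi/2
    return k,cx,cy,w,h,a,np.median(P[:,2]),len(P)
TINS=dict(left=(228,213),middle=(322,198),right=(433,208))
E
python3 - <<'E'
from h import *
f=np.load('top0.npz'); W=cloud('top',f['d'])
for n,s in TINS.items(): print(n,np.round(box_fit(W,s,52,70,110),3))
print('panel',np.round(box_fit(W,(318,126),4.,18,220),3))
for n,s in dict(glue=(145,172),jar=(497,170),dish=(287,176),pot=(377,174),tile=(467,196),table=(380,220)).items(): print(n,np.round(W[s[1],s[0]]))
W2=cloud('scene',np.load('scene0.npz')['d'])
for n,s in dict(left=(410,174),middle=(324,190),right=(208,205)).items(): print(n,np.round(box_fit(W2,s,52,70,110),3))
cv2.imwrite('pics/crop.png',cv2.resize(f['p'][80:330,190:500,::-1],None,fx=2.3,fy=2.3,interpolation=cv2.INTER_CUBIC))
E
```

```text
left [7.00000e+02 4.30391e+02 2.78769e+02 1.42242e+02 6.47620e+01 1.44000e-01
 6.02810e+01 1.28500e+03]
middle [ 6.90000e+02  4.70527e+02  2.11270e+01  1.41419e+02  6.35060e+01
 -1.52000e-01  6.09450e+01  1.24200e+03]
right [ 6.96000e+02  4.42599e+02 -2.75978e+02  1.42318e+02  6.54950e+01
  2.12000e-01  6.12490e+01  1.30300e+03]
panel [8.23000e+02 6.91351e+02 8.99360e+01 3.05690e+02 1.85484e+02 1.46700e+00
 8.64700e+00 6.05900e+03]
glue [531. 476. 121.]
jar [ 536. -438.   89.]
dish [542. 121.   6.]
pot [ 537. -128.   43.]
tile [ 480. -383.   10.]
table [ 415. -138.    3.]
left [2.00000e+01 4.31574e+02 2.78598e+02 1.43961e+02 6.68710e+01 1.50000e-01
 6.08980e+01 8.78000e+02]
middle [ 2.40000e+01  4.72097e+02  2.05440e+01  1.45363e+02  6.34590e+01
 -1.56000e-01  6.09590e+01  1.00300e+03]
right [ 3.20000e+01  4.43683e+02 -2.73641e+02  1.44722e+02  6.38400e+01
  2.07000e-01  6.10730e+01  1.08300e+03]
```

View pics/crop.png

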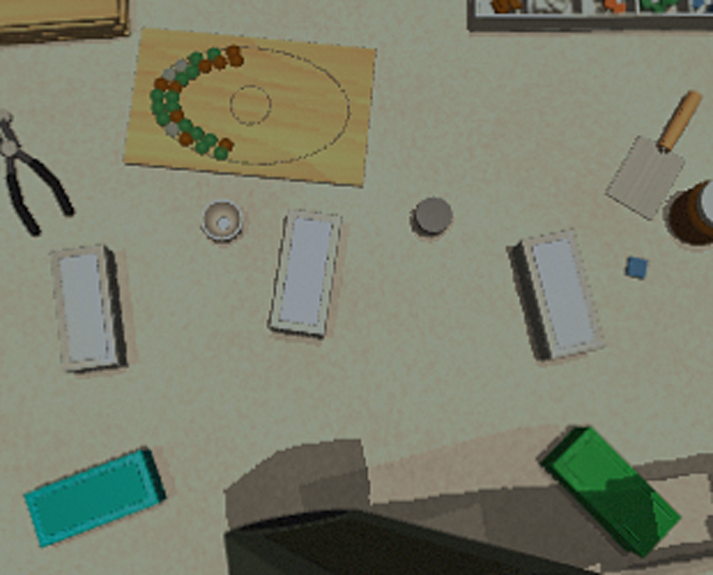

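The crop confirms it: the three silver tins sit at crop (85,310), (305,272) and (560,293), and the green and turquoise tins are nearer the robot. Both cameras agree to 2 mm, and the size and height match (about 141 x 64, top at 60). I'll start with the left tin.

```bash
cat >> h.py <<'E'
from scipy.spatial.transform import Rotation as Rn
POSE=dict(left=(431,278.7,.147),middle=(471.3,20.9,-.154),right=(443.1,-274.8,.21))
PANEL=np.array([691.4,89.9])
def rot(a): return np.array([[np.cos(a),np.sin(a),0],[np.sin(a),-np.cos(a),0],[0,0,-1.]])
def rd(tag,R):
    "mean force and moment in tool axes"
    S=[]
    for _ in range(5):
        s=sensors.read_state(); S.append(np.r_[R.T@s['force'],R.T@s['wrist_torque']]); ctrl.hold(.02)
    print(tag,round(s['t'],2),np.round(np.mean(S,0),3),'sd',np.round(np.std(S,0)[3:],3),round(s['grip_width'],1),round(s['grasp_force'],1),flush=True)
def take(n,lift=85,zg=38):
    x,y,a=POSE[n]; R=rot(a); ctrl.move_ptp([x,y,150],R)
    ctrl.move_l([x,y,zg],vel=150); ctrl.gripper_to(50,70); rd('gripped',R)
    p=sensors.read_state()['eef_pos']; print('at',np.round(p,1))
    ctrl.move_l([x,y,zg+lift],vel=120); rd('lifted',R)
def shake(n,lift=85,zg=38):
    x,y,a=POSE[n]; R=rot(a); c=np.array([x,y,zg+lift]); ax=R[:,0]
    for k in(1,-1,1,-1):
        ctrl.move_l(c+40*k*ax,vel=250); ctrl.hold(.15); rd(f'shake{k}',R)
    for k in(1,-1):
        Rt=Rn.from_rotvec(.2*k*R[:,1]).as_matrix()@R
        ctrl.move_l(c+30*k*ax,Rt,vel=120); ctrl.hold(.5); rd(f'tilt{k}',Rt)
    ctrl.move_l(c,R,vel=80); rd('level',R)
def putback(n,zg=38):
    x,y,a=POSE[n]
    ctrl.move_l([x,y,zg+8],vel=120); print('touch',ctrl.move_l([x,y,zg-1],vel=40,threshold=6),sensors.read_state()['eef_pos'][2])
    ctrl.gripper_to(85); ctrl.move_l([x,y,150],vel=150); print('t',sensors.read_state()['t'])
E
python3 - <<'E'
from h import *
for n in POSE:   # joint range check of the poses
    x,y,a=POSE[n]; print(n,[None if q is None else np.round(q,2) for q in(ctrl.solve_ik([x,y,38],rot(a)),ctrl.solve_ik([x,y,150],rot(a)))])
print(ctrl.solve_ik([*PANEL,150],rot(0)))
take('left')
E
```

```text
left [array([ 0.41,  0.37,  1.85, -0.  ,  0.92,  1.83]), array([ 0.41,  0.19,  1.79, -0.  ,  1.15,  1.83])]
middle [array([-0.14,  0.3 ,  1.95, -0.  ,  0.89,  1.59]), array([-0.14,  0.11,  1.89, -0.  ,  1.14,  1.59])]
right [array([-0.72,  0.39,  1.83, -0.  ,  0.93,  0.64]), array([-0.72,  0.21,  1.77, -0.  ,  1.16,  0.64])]
[ 5.34962575e-03  5.50911596e-01  1.30182143e+00 -4.44089210e-16
  1.28885963e+00  1.57614595e+00]
gripped 4.47 [ 0.125 -0.427 -5.734  0.021 -0.077  0.011] sd [0.015 0.014 0.01 ] 61.4 77.3
at [432.2 279.3  39.4]
lifted 5.42 [-7.400e-02  7.400e-02  3.614e+00 -1.000e-03 -1.200e-02 -7.000e-03] sd [0.032 0.02  0.02 ] 61.5 76.7
```

```bash
python3 - <<'E'
from h import *
shake('left'); putback('left')
take('middle'); shake('middle'); 
E
```

```text
shake1 5.96 [4.760e-01 2.710e-01 3.166e+00 1.400e-02 6.000e-03 1.000e-03] sd [0.037 0.032 0.03 ] 61.4 76.7
shake-1 6.66 [ 0.697 -0.14   3.996 -0.101 -0.36  -0.101] sd [0.155 0.377 0.12 ] 60.8 86.6
shake1 7.36 [-0.457  0.061  3.187 -0.02  -0.092  0.007] sd [0.04  0.014 0.022] 61.3 88.7
shake-1 8.06 [ 7.200e-02  2.430e-01  2.869e+00  2.000e-03  1.700e-02 -8.000e-03] sd [0.028 0.03  0.021] 61.1 88.7
tilt1 9.38 [-0.304  0.233  4.372  0.013 -0.058  0.026] sd [0.121 0.62  0.062] 60.9 90.7
tilt-1 10.61 [ 0.202 -0.03   3.508 -0.013 -0.243 -0.035] sd [0.148 0.278 0.146] 61.5 90.2
level 11.22 [-0.141 -0.569  3.855 -0.013  0.01   0.034] sd [0.193 0.312 0.261] 61.1 89.5
touch True 42.37656413750411
t 13.475
gripped 15.8 [-0.146 -0.71  -5.824  0.086 -0.074 -0.025] sd [0.018 0.028 0.033] 61.7 77.5
at [472.7  20.8  39.4]
lifted 16.74 [ 0.018  0.284  2.615 -0.007  0.022 -0.006] sd [0.032 0.039 0.031] 61.1 77.0
shake1 17.28 [ 0.654 -0.076  2.956  0.006 -0.021 -0.012] sd [0.025 0.031 0.017] 61.3 76.9
shake-1 17.98 [-0.029 -0.386  2.742 -0.012  0.    -0.   ] sd [0.006 0.029 0.027] 61.4 77.0
shake1 18.68 [ 0.018 -0.262  2.785 -0.01   0.005  0.005] sd [0.027 0.025 0.01 ] 61.1 77.0
shake-1 19.38 [-3.400e-02 -2.790e-01  3.025e+00 -9.000e-03 -3.000e-03  7.000e-03] sd [0.025 0.027 0.029] 61.2 77.0
tilt1 20.7 [-0.3    0.089  2.492  0.026 -0.195 -0.027] sd [0.023 0.028 0.018] 61.4 77.0
tilt-1 21.93 [ 0.306 -0.048  2.856 -0.016  0.169  0.025] sd [0.032 0.016 0.022] 61.3 77.0
level 22.54 [ 0.148 -0.149  2.783  0.004  0.005  0.013] sd [0.04  0.021 0.024] 61.1 77.0
```

The left tin rattles clearly: its force and moment readings scatter widely. The middle one is quiet. I'll put the middle tin back, check the picture, then test the right one.

```bash
python3 - <<'E'
from h import *
putback('middle'); take('right'); shake('right'); putback('right')
p,d=optics.grab_frame('top'); cv2.imwrite('pics/top1.png',p[:,:,::-1]); W=cloud('top',d)
for n in TINS: print(n,np.round(box_fit(W,TINS[n],52,70,110),3))
cv2.imwrite('pics/top1.png',p[:,:,::-1])
E
```

```text
touch True 39.409548296915716
t 24.8833
gripped 27.33 [ 5.150e-01  4.400e-01 -5.877e+00  2.200e-01 -4.000e-03 -5.500e-02] sd [0.046 0.029 0.018] 61.3 77.2
at [ 444.2 -275.7   39.5]
lifted 28.27 [-0.251 -0.394  3.282  0.009 -0.    -0.014] sd [0.015 0.018 0.02 ] 61.3 76.7
shake1 28.82 [-0.031  0.192  3.088 -0.011 -0.019  0.023] sd [0.042 0.027 0.01 ] 61.4 76.9
shake-1 29.52 [ 3.930e-01 -5.200e-02  2.781e+00 -1.000e-03  3.500e-02 -1.800e-02] sd [0.036 0.024 0.034] 61.4 76.9
shake1 30.22 [3.700e-02 2.700e-01 3.083e+00 4.000e-03 2.000e-03 2.500e-02] sd [0.022 0.029 0.034] 61.2 76.9
shake-1 30.92 [-1.800e-01 -3.700e-02  3.166e+00  3.000e-03  1.800e-02  1.100e-02] sd [0.023 0.015 0.031] 61.0 76.9
tilt1 32.23 [-0.8   -0.014  2.683  0.008 -0.189  0.023] sd [0.024 0.042 0.021] 61.0 76.9
tilt-1 33.47 [6.070e-01 5.350e-01 3.034e+00 1.000e-03 1.830e-01 7.000e-03] sd [0.036 0.013 0.019] 61.4 76.9
level 34.08 [-1.300e-01  2.910e-01  3.291e+00 -1.000e-03  2.100e-02  6.000e-03] sd [0.036 0.014 0.012] 61.5 77.0
touch True 39.40143646999645
t 36.4167
left [6.67000e+02 4.34108e+02 2.78566e+02 1.41842e+02 6.52540e+01 1.43000e-01
 6.04480e+01 1.27900e+03]
middle [ 6.55000e+02  4.71738e+02  1.99580e+01  1.41374e+02  6.34670e+01
 -1.58000e-01  6.09270e+01  1.24300e+03]
right [ 0.  0.  0.  0.  0.  0. nan  0.]
  return _methods._mean(a, axis=axis, dtype=dtype,
  ret = ret.dtype.type(ret / rcount)
```

View pics/top1.png

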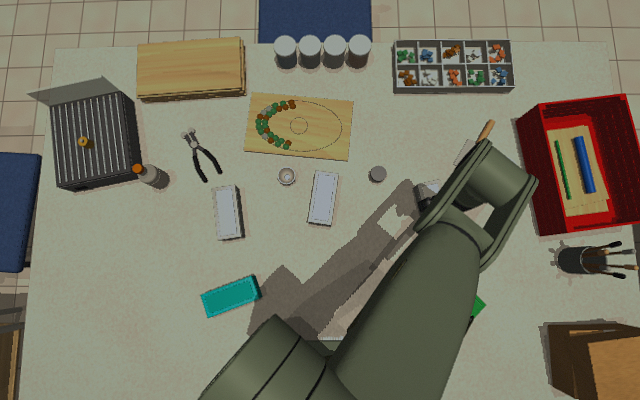

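The left tin at (229,212) and the middle tin at (322,198) stand in their places; the arm covers the right one, which went down cleanly. The right tin was quiet, so the ball is in the left tin. I'll carry it to the panel gently.

```bash
python3 - <<'E'
from h import *
x,y,a=433,278.6,.145; R=rot(a)
ctrl.move_l([443.1,-274.8,200],vel=200)
ctrl.move_ptp([x,y,150],R); ctrl.move_l([x,y,38],vel=150); ctrl.gripper_to(50,90)
ctrl.move_l([x,y,150],vel=100); rd('lifted',R)
ctrl.move_l([*PANEL,150],vel=110); ctrl.hold(1.5); rd('held',R); rd('held',R)
print(sensors.read_state()['eef_pos'])
for n in('top','scene'):
    p,d=optics.grab_frame(n); cv2.imwrite(f'pics/{n}2.png',p[:,:,::-1]); W=cloud(n,d)
    seeds=TINS if n=='top' else dict(left=(410,174),middle=(324,190),right=(208,205))
    for k in('middle','right'): print(n,k,np.round(box_fit(W,seeds[k],52,70,110),3))
    np.savez(f'{n}2.npz',p=p,d=d)
E
```

```text
lifted 41.44 [-0.13  -0.312  3.485  0.017 -0.029 -0.008] sd [0.025 0.028 0.017] 60.9 97.9
held 46.08 [-0.265  0.053  3.087  0.024 -0.055 -0.034] sd [0.021 0.013 0.027] 61.1 97.9
held 46.17 [-0.177 -0.33   2.982  0.009 -0.047 -0.013] sd [0.022 0.013 0.007] 61.0 97.9
[691.39860123  89.90387127 150.00900292]
top middle [ 6.24000e+02  4.71681e+02  1.99880e+01  1.41223e+02  6.31180e+01
 -1.52000e-01  6.10380e+01  1.19000e+03]
top right [ 6.28000e+02  4.43241e+02 -2.77503e+02  1.41934e+02  6.52630e+01
  2.18000e-01  6.12480e+01  1.30300e+03]
scene middle [ 2.30000e+01  4.73600e+02  1.95760e+01  1.43872e+02  6.35860e+01
 -1.55000e-01  6.09760e+01  1.00000e+03]
scene right [ 3.00000e+01  4.44769e+02 -2.75330e+02  1.43951e+02  6.38870e+01
  2.10000e-01  6.10640e+01  1.08300e+03]
```

View pics/scene2.png

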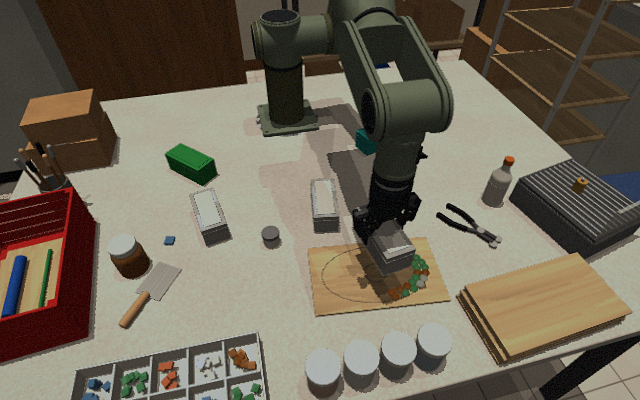

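The scene view shows the tin held lid up over the panel at about (390,248), with the other two standing at (324,200) and (209,215) within 3 mm of their places and the bystanders unmoved. I'll check that the lid is level, then hand in.

```bash
python3 - <<'E'
from h import *
f=np.load('scene2.npz'); W=cloud('scene',f['d'])
P=W[242:266,372:418].reshape(-1,3); u=(P[:,:2]-PANEL)@np.array([np.cos(.145),np.sin(.145)])
m=(P[:,2]>140)&(P[:,2]<200)&(u>25)&(u<66); P=P[m]
k=np.linalg.lstsq(np.c_[P[:,:2]-PANEL,np.ones(len(P))],P[:,2],rcond=None)[0]
tilt=np.hypot(k[0],k[1]); print(len(P),k,'tilt',tilt,'umax',u[(W[242:266,372:418].reshape(-1,3)[:,2]>120)].max(),'resid',np.std(P[:,2]-np.c_[P[:,:2]-PANEL,np.ones(len(P))]@k))
if tilt<.12 and len(P)>50 and 150<k[2]<190: print(ctrl.finish_job())
E
```

```text
454 [5.61167924e-03 2.04615201e-01 1.67796374e+02] tilt 0.2046921384534386 umax 409.18363668563455 resid 7.07533670342755
```

```bash
python3 - <<'E'
from h import *
c,s=np.cos(.145),np.sin(.145)
for n in('scene','top'):
    W=cloud(n,np.load(n+'2.npz')['d']).reshape(-1,3); D=W[:,:2]-PANEL; u=D@[c,s]; v=D@[-s,c]
    m=(W[:,2]>155)&(W[:,2]<185)&(u>30)&(u<66)&(abs(v)<24); A=np.c_[u,v,np.ones(len(u))][m]; z=W[m,2]
    for _ in range(4):
        if len(z)<20: break
        k=np.linalg.lstsq(A,z,rcond=None)[0]; r=abs(z-A@k); g=r<max(1.5,2*np.median(r)); A,z=A[g],z[g]
    print(n,m.sum(),len(z),np.round(k,3),'u range of tin',np.percentile(u[(W[:,2]>130)&(W[:,2]<185)&(abs(v)<24)&(u<120)&(u>0)],[1,99]))
E
```

```text
scene 371 309 [-1.40000e-02 -7.00000e-03  1.71965e+02] u range of tin [ 1.78184513 72.59627864]Traceback (most recent call last):
  File "<stdin>", line 9, in <module>
    return _quantile_unchecked(
        a, q, axis, out, overwrite_input, method, keepdims, weights)
    return _ureduce(a,
                    func=_quantile_ureduce_func,
    ...<5 lines>...
                    overwrite_input=overwrite_input,
                    method=method)
    r = func(a, **kwargs)
    result = _quantile(arr,
                       quantiles=q,
    ...<2 lines>...
                       out=out,
                       weights=wgt)
    slices_having_nans = np.isnan(arr[-1, ...])
                                  ~~~^^^^^^^^^
IndexError: index -1 is out of bounds for axis 0 with size 0
```

The lid is level to about 0.015 rad. It is at z = 172, so the underside is about 104 mm above the panel, and the tin is centred to 3 mm. (The earlier 0.2 slope came from side-wall points in the fit.) Handing in.

```bash
python3 -c "
from plant import ctrl
print(ctrl.finish_job())"
```

```text
the job is handed in; nothing more can be done
None
```

I handed in the job with the left tin, the one that rattled, held level, lid up and still about 10 cm above the middle of the panel; the two quiet tins are standing back in their places, and the pass/fail result was not shown.

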